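# Pick the spacer that fits between the instrument brackets

## Robot

A 6-joint arm with a two-finger parallel gripper is mounted at the origin on the work surface. World frame = base frame: x ahead of the robot, y to its left, z up, the work surface at z = 0. Lengths are in m, angles in rad, forces in N, time in s.
With the tool pointing down it reaches from about 0.425 to 0.95 m from the base axis. Payload 3.5 kg.
Tool frame: the origin (TCP) lies between the finger pads; the fingertips stand 19 mm ahead of it and the grasp point (between the pads) is the TCP; z points along the fingers, y is the line along which they close (so a half turn about z gives the same grasp; the last joint's range is limited). The gripper opens to 85 mm and grips with 20 to 120 N. Pads are 22 mm wide; open, the fingers measure 114 mm over their backs; the gripper's body (76 mm by 85 mm) begins 54 mm behind the grasp point. The pads swing forward as they close: fully open they stand 13 mm farther back than shut.
Start: joints at [-0.15, 0.286, 1.577, -0, 1.279, -0.15], TCP at [0.675, 0, 0.25] pointing down, gripper open.
Joint ranges: [-2.77, 2.77], [-0.9, 2.22], [0.21, 2.48], [-1.53, 4.67], [0.24, 2.81], [-2.84, 2.84]. Speed limits (rad/s): [2.79, 2.79, 3.14, 3.14, 3.14, 3.14].

## Interface

Orientations are given as a unit quaternion [x, y, z, w].
In Python, from plant import monitor, eyes, ctrl gives the robot as it stands.
- The arm moves only by the shell command python3 -m handwheel 'ROWS' [FORCE]. ROWS is JSON, a list of rows, each a list of 7 numbers: the shift along the tool's x, y, z in units of 40 cm (1.0 is 40 cm), then the turn, a rotation vector about the tool's x, y, z in units of pi rad (1.0 is pi rad), then the opening, from -1 (shut) to 1 (fully open). A call has 1 to 12 rows; each row is the pose to reach, as a shift and turn from the pose commanded when the call began, along the tool's axes at that moment, turning the shorter way round; what a row does not reach only later rows make up. A row lasts 1/8 s, in which the tool goes at most 62.5 mm and 10.7 degrees, less where a joint would pass 70% of its speed; a pose out of reach is approached as far as the arm can. A call with a number of a shift or a turn outside -1 to 1 is refused whole. A call with a gripper value outside its range is refused whole. The fingers move at their own pace and stop on an object; FORCE is the grip in N (left out, the last holds). Time passes only in rows, so rows that repeat a pose let the fingers close. It gives the time, the measured TCP pose, the force, the opening and the grip force at its end, in the units of the state.
- monitor.get_state(): the state, without advancing time (a new reading comes with each control period).
- eyes.read_camera(name): name is "scene" or "side" or "wrist"; returns the picture (400x640x3 uint8, red, green, blue); there is no depth.
- eyes.camera_params(name): a dict with "K" (3x3 intrinsics, pixels), "R" (3x3) and "t" (3): a world point X has camera coordinates R X + t. Camera axes: x right, y down, z forward; pixel columns grow to the right and rows downward; lengths in m; the calibration is good to about 2 mm. A picture is of the moment at which its call begins: read the wrist's pose just before it. camera_params takes no time and is no camera call; for the wrist camera it gives the pose at the moment of the call.
- ctrl.sign_off(): hands the job in; it is judged then, once.
The state is a dict: "time": time; "qpos": joint angles; "dq": joint speeds; "joint_efforts": joint torques, N m; "eef_pos": TCP position; "tcp_rot": TCP orientation; "contact_force": force on the tool from outside, world axes, zero at the start; "wrist_torque": the same for the moment, N m; "opening": opening from 0.0 (shut) to 1.0 (fully open); "finger_force": force on a finger pad.
Only numpy, scipy, OpenCV 4.12 (cv2) and the standard library are available. Lean on these libraries where they do the work, as an engineer would, in place of code of your own. Each camera call takes 0.05 s, during which the arm holds its last target. There are 200 camera calls.

## Task

Of the three square steel spacers in the slotted rack, find the one whose length fills the gap between the two mounting brackets on the turntable. Lift it out, lay it flat on the rubber mat and let go, so that you can take it again with its ends free, then lower it gently (do not drop it) into the gap until it lies flat on the turntable, squarely between the brackets and centred on their width. Leave the other two spacers in their slots and the lens and the wrench where they lie, and keep off the indicator.

Things in the scene. Friction and masses are not known exactly. Their poses are not given: they have to be found in the camera images.
- spacer_short: the shortest of three plain steel square-section spacers, 42 mm long, 22 x 22 mm, bore mark in each end face. Origin at its centre, x along its length. Starts lying in one slot of the rack (which slot varies)
- spacer_medium: the middle-length steel spacer, 52 mm long, 22 x 22 mm, 0.17 kg. Origin at its centre, x along its length. Starts lying in one slot of the rack, its underside 15 mm above the bench
- spacer_long: the longest steel spacer, 62 mm long, 22 x 22 mm. Origin at its centre, x along its length. Starts lying in one slot of the rack
- rack: fixed wooden block on the mat, 38 (x) x 175 (y) x 37 mm high; three slots along x at y = -50, 0, +50 mm, 25 mm wide, open at both ends, floor 12 mm above its underside. Its walls stand 3 mm above the spacers, so these can be gripped only over their two ends, which stick out of the slots. Origin at the centre of its underside
- seat (a point): point on the turntable's top, midway between two upright dark steel brackets, 37 mm above the bench. x points radially outward, y across the gap from bracket to bracket, z up. Bracket inner faces at y = +28 and -28 mm (gap 56 mm); each is 30 mm wide along x, 4 mm thick, 41 mm high, its top lip (from 36 mm up) bent outward; feet reach 28 mm outward from the inner faces
- turntable (a joint): angle of the cast aluminium turntable (280 mm across, top 37 mm above the bench) about its vertical axis, rad, counter-clockwise from above positive; at 0 the seat lies at +x of the axis. Stiff: it turns only when pushed. The seat is 75 mm from the axis
- indicator: black vertical speed indicator with a clear domed face up, fixed on the far side of the turntable from the brackets, 82 mm across, 44 mm high; its axis is 145 mm from the seat. Origin at the centre of its underside. Not to be touched
- lens: loose green glass lens, a disc 70 mm across, 9 mm high, lying on the mat. Origin at the centre of its underside. Leave it alone
- wrench: loose chrome bezel wrench lying flat on the mat: a ring 82 mm across about the origin, with a bar handle reaching 160 mm from the origin towards -x, 18 mm wide, 10 mm high. Leave it alone
- mat: fixed black rubber mat covering the bench under the work, 660 mm along x by 1100 mm along y, top 3 mm above the bench. Origin at the centre of its underside
Mind the look-alikes: they are no part of the job. Leave any green or red look-alike of the spacer_medium alone.

How it is judged:
On the way:
1. the fitting spacer lies flat on the mat, outside the rack, let go and at rest (height (world z) of spacer_medium below 0.019 m and angle between spacer_medium's own x axis and vertical above 1.45 rad and contact force between spacer_medium and the fingers below 0.1 N and contact force between spacer_medium and mat above 0.3 N and linear speed of spacer_medium below 0.02 m/s), for 0.2 s.
At the end, for the whole second after the job is handed in: The 52 mm spacer lies flat on the turntable between the brackets, at rest: centre within 8 mm of the seat along x, 4 mm along y, 8 to 14 mm above it, its length within 0.15 rad of the seat's y. The other spacers are within 20 mm, lens and wrench within 30 mm, of their starts (x of spacer_medium in the frame of seat between -0.008 and 0.008 m and y of spacer_medium in the frame of seat between -0.004 and 0.004 m and z of spacer_medium in the frame of seat between 0.008 and 0.014 m and angle between the x axis of spacer_medium and the y axis of seat, either way round below 0.15 rad and linear speed of spacer_medium below 0.02 m/s and distance of each of spacer_short, spacer_long from where it was at the start of the episode below 0.02 m and distance of each of lens, wrench from where it was at the start of the episode below 0.03 m); the robot touches nothing.
It fails at once if the spacer is dropped into the gap (falls faster than 0.4 m/s between the brackets) (horizontal distance between spacer_medium and seat below 0.03 m and z of spacer_medium in the frame of seat below 0.05 m and linear speed of spacer_medium above 0.4 m/s).
It fails at once if the indicator is touched with more than 3 N (contact force between indicator and anything else above 3 N).
It fails at once if the lens or the wrench is moved more than 30 mm (distance of any of lens, wrench from where it was at the start of the episode above 0.03 m).
It also fails if it takes over 61 s, if anything falls off the work surface, if the arm or the gripper's body presses on something with over 40 N, if the wrist force passes 120 N, or if a joint passes its speed limit or range.

## Working session

There is one attempt and no reset: what is moved stays moved. The work goes in short steps, Python scripts to look and compute and a shell command to move; the robot and the scene stay as the last step left them, time stands still between calls to the robot, and variables do not carry over. Pictures are saved under pics/ and viewed, at most 10 in all, crops included, and the job is handed in when it is done.

```bash
ls; mkdir -p pics; python3 - <<'E'
from plant import monitor, eyes, ctrl
import cv2,numpy as np
s=monitor.get_state();print(s)
for n in("scene","side","wrist"):
    p=eyes.camera_params(n);print(n,np.round(p["K"],1).tolist(),np.round(p["R"],3).tolist(),np.round(p["t"],3).tolist())
    cv2.imwrite(f"pics/{n}0.png",eyes.read_camera(n)[:,:,::-1])
E
```

```text
pics
{'time': 0.0, 'qpos': array([-1.49985971e-01,  2.87207232e-01,  1.57816724e+00, -6.42532997e-06,
        1.27855481e+00, -1.50002625e-01]), 'dq': array([ 0.00140449, -0.00048911, -0.00088997,  0.0007746 , -0.00050027,
        0.00124169]), 'joint_efforts': array([-1.79628755e-04, -4.05981302e+01, -2.92628127e+01, -1.54224781e-04,
        5.81841552e-03,  3.74769741e-06]), 'eef_pos': array([6.74401677e-01, 1.28048276e-04, 2.48924672e-01]), 'tcp_rot': array([ 7.07099753e-01,  7.07112844e-01, -6.95871049e-04, -9.38469288e-04]), 'contact_force': array([-0.79645781,  0.40092696, -0.57517636]), 'wrist_torque': array([-0.02495883,  0.02729285, -0.01704824]), 'finger_force': 0.0, 'opening': 0.9990727883016568}
scene [[424.2, 0.0, 317.4], [0.0, 424.2, 202.2], [0.0, 0.0, 1.0]] [[-0.778, 0.628, -0.014], [0.437, 0.524, -0.731], [-0.452, -0.575, -0.682]] [0.403, -0.22, 1.189]
side [[453.8, 0.0, 311.5], [0.0, 453.8, 194.5], [0.0, 0.0, 1.0]] [[-0.967, -0.253, 0.004], [-0.198, 0.746, -0.636], [0.158, -0.616, -0.772]] [0.558, 0.103, 0.881]
wrist [[336.8, 0.0, 317.5], [0.0, 336.8, 199.2], [0.0, 0.0, 1.0]] [[1.0, -0.0, -0.003], [0.001, -0.954, 0.301], [-0.003, -0.301, -0.954]] [-0.672, -0.038, 0.382]
```

View pics/scene0.png

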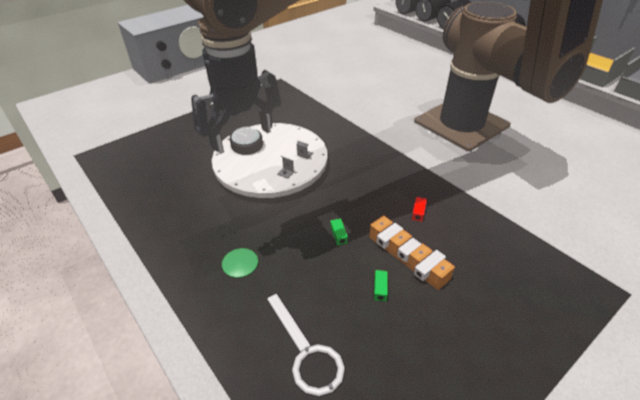

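View pics/wrist0.png

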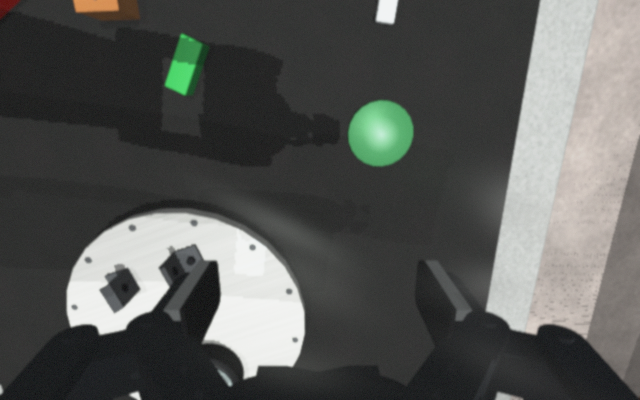

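The scene picture shows the rack (370-455, 217-285) with three white spacers near (390,236), (409,250) and (432,265). Two green and one red look-alike lie outside it at (339,231), (381,285) and (420,208). The turntable brackets are near (287,168) and (303,150), and the indicator is at (246,140). The wrist view shows the brackets at (120,288) and (183,263). I'll measure coarsely, then move the wrist camera over the rack.

```bash
cat > h.py <<'E'
from plant import monitor, eyes, ctrl
import cv2,numpy as np
from scipy.spatial.transform import Rotation as Ro
def ray(p,uv):
    K,R,t=(np.array(p[k],float) for k in "KRt")
    return -R.T@t, R.T@np.linalg.inv(K)@np.array([uv[0],uv[1],1.])
def cast(p,uv,z):
    c,d=ray(p,uv); return c+d*(z-c[2])/d[2]
def proj(p,X):
    x=p["R"]@np.array(X)+p["t"]; x=p["K"]@x; return x[:2]/x[2]
def snap(n,f=None):
    p=eyes.camera_params(n); im=eyes.read_camera(n)[:,:,::-1].copy()
    if f: cv2.imwrite("pics/"+f,im)
    return p,im
def shift(target):   # world delta -> tool units
    s=monitor.get_state(); return Ro.from_quat(s["tcp_rot"]).inv().apply(np.array(target)-s["eef_pos"])/0.4
E
python3 - <<'E'
from h import *
p=eyes.camera_params("scene")
for uv,z in [((390,236),.037),((409,250),.037),((432,265),.037),((381,219),.04),((442,262),.04),((287,168),.06),((303,150),.06),((246,135),.08),((240,262),.012),((318,370),.01),((272,297),.01),((339,231),.02),((381,285),.02),((420,208),.02)]:
    print(uv,cast(p,uv,z).round(3))
s=cv2.imread("pics/side0.png")
cv2.imwrite("pics/side0b.png",s)
E
```

```text
(390, 236) [0.488 0.191 0.037]
(409, 250) [0.487 0.24  0.037]
(432, 265) [0.481 0.291 0.037]
(381, 219) [0.471 0.149 0.04 ]
(442, 262) [0.464 0.299 0.04 ]
(287, 168) [ 0.534 -0.088  0.06 ]
(303, 150) [ 0.464 -0.12   0.06 ]
(246, 135) [ 0.548 -0.234  0.08 ]
(240, 262) [0.742 0.039 0.012]
(318, 370) [0.76  0.302 0.01 ]
(272, 297) [0.739 0.144 0.01 ]
(339, 231) [0.546 0.106 0.02 ]
(381, 285) [0.575 0.255 0.02 ]
(420, 208) [0.367 0.166 0.02 ]
```

View pics/side0.png

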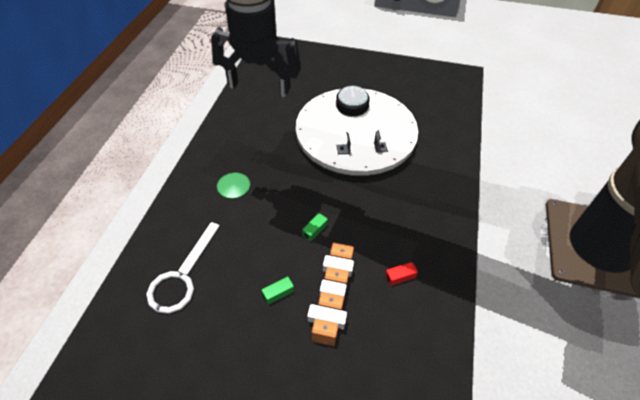

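In the side view the rack holds three white spacers at (338,265), (333,290) and (327,317). The middle one is the shortest and the near one the longest, so the slot nearest the turntable (y≈0.19) looks like the medium. I'll confirm this from above.

```bash
python3 -m handwheel '[[0.5,-0.39,0,0,0,0,1],[0.5,-0.39,0,0,0,0,1],[0.5,-0.39,0,0,0,0,1],[0.5,-0.39,0,0,0,0,1],[0.5,-0.39,0,0,0,0,1],[0.5,-0.39,0,0,0,0,1],[0.5,-0.39,0,0,0,0,1]]' 40
python3 - <<'E'
from h import *
p,im=snap("wrist","w1.png")
np.savez("w1.npz",**{k:np.array(p[k]) for k in "KRt"})
# scale 2 crop around the rack
u=[proj(p,(x,y,.037)) for x in(.43,.55) for y in(.14,.34)]
u=np.array(u);a=np.maximum(u.min(0)-10,0).astype(int);b=np.minimum(u.max(0)+10,[640,400]).astype(int)
print(a,b)
c=cv2.resize(im[a[1]:b[1],a[0]:b[0]],None,fx=2.5,fy=2.5,interpolation=cv2.INTER_CUBIC);print(c.shape)
cv2.imwrite("pics/w1c.png",c[:600,:800])
hsv=cv2.cvtColor(im,cv2.COLOR_BGR2HSV)
m=((hsv[...,1]<60)&(hsv[...,2]>140)).astype(np.uint8)
for k in cv2.findContours(m,0,2)[0]:
    if cv2.contourArea(k)>150:
        (cx,cy),_,_=cv2.minAreaRect(k);P=cast(p,(cx,cy),.037)
        w=np.array([cast(p,q,.037)[:2] for q in k[:,0,:]],np.float32)
        print((round(cx),round(cy)),P.round(4),np.round(cv2.minAreaRect(w)[1],4),round(cv2.minAreaRect(w)[2],1),np.round(cv2.minAreaRect(w)[0],4))
E
```

```text
time: 1.02
eef_pos: [0.5198, 0.199, 0.2502]
tcp_rot: [0.708, 0.707, -0.0, 0.0]
contact_force: [-0.1, 0.9, 0.4]
opening: 0.998
finger_force: 0.0
[209   9] [362 236]
(568, 382, 3)
(318, 367) [ 0.5185 -0.0487  0.037 ] [0.0155 0.0623] 90.0 [ 0.5185 -0.0487]
(616, 288) [0.8605 0.0638 0.037 ] [0.0528 0.252 ] 15.9 [0.8636 0.0466]
(279, 186) [0.4784 0.1856 0.037 ] [0.0534 0.0243] 1.5 [0.4785 0.1855]
(276, 137) [0.4772 0.2357 0.037 ] [0.0217 0.0416] 89.9 [0.4771 0.2356]
(272, 84) [0.4753 0.2856 0.037 ] [0.0233 0.0622] 89.9 [0.4756 0.2854]
(529, 114) [0.7236 0.2579 0.037 ] [0.0747 0.1836] 4.2 [0.744  0.2461]
(48, 196) [0.2355 0.1743 0.037 ] [0.4694 0.1103] 74.0 [0.2269 0.1203]
```

View pics/w1c.png

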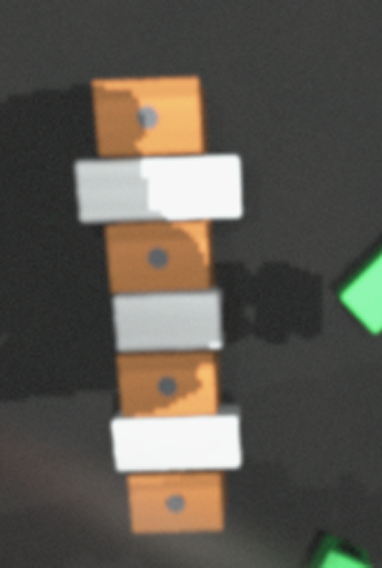

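Lengths measured from above are 53, 42 and 62 mm. The medium is the white one at (279,186) in the wrist frame (bottom of the crop), at (0.478, 0.186), yaw about 1.6°. The reds and greens outside the rack are decoys. Next I'll descend over its ends.

```bash
python3 -m handwheel '[[-0.032,-0.105,0.1,0,0,-0.009,1],[-0.032,-0.105,0.25,0,0,-0.009,1],[-0.032,-0.105,0.4,0,0,-0.009,1],[-0.032,-0.105,0.4,0,0,-0.009,1],[-0.032,-0.105,0.48,0,0,-0.009,1],[-0.032,-0.105,0.535,0,0,-0.009,1],[-0.032,-0.105,0.535,0,0,-0.009,1],[-0.032,-0.105,0.535,0,0,-0.009,1]]' 40
python3 - <<'E'
from h import *
p,im=snap("wrist","w2.png")
E
```

```text
time: 2.08
eef_pos: [0.4792, 0.1874, 0.0389]
tcp_rot: [0.697, 0.717, 0.002, 0.001]
contact_force: [-0.4, -0.2, 0.1]
opening: 1.0
finger_force: 0.0
```

View pics/w2.png

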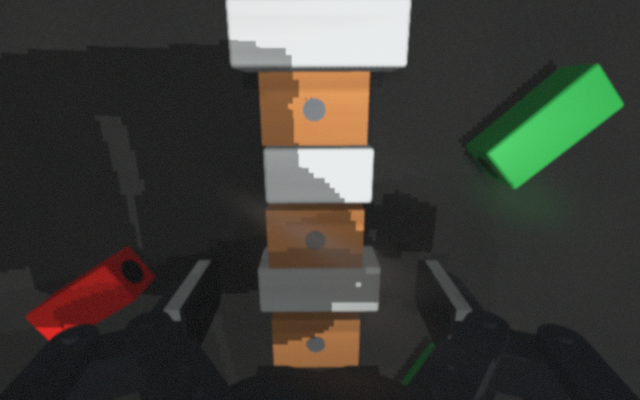

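The pads at columns ~205 and ~430 straddle the spacer evenly (centre ~320,285). Closing.

```bash
python3 -m handwheel '[[0,0,0.005,0,0,0,-1],[0,0,0.005,0,0,0,-1],[0,0,0.005,0,0,0,-1],[0,0,0.005,0,0,0,-1],[0,0,0.005,0,0,0,-1],[0,0,0.005,0,0,0,-1]]' 45
```

```text
time: 2.88
eef_pos: [0.478, 0.1874, 0.0354]
tcp_rot: [0.697, 0.717, 0.001, 0.001]
contact_force: [-0.3, -0.5, 6.2]
opening: 0.596
finger_force: 48.3
```

```bash
python3 -m handwheel '[[0,0,-0.05,0,0,0,-1],[0,0,-0.12,0,0,0,-1],[0,0,-0.22,0,0,0,-1],[0,0,-0.22,0,0,0,-1]]' 45
python3 - <<'E'
from h import *
print(shift((.62,.03,.06)))
E
python3 - <<'E'
from h import *
p,im=snap("wrist"); hsv=cv2.cvtColor(im,cv2.COLOR_BGR2HSV)
print(monitor.get_state()["opening"],monitor.get_state()["finger_force"])
E
```

```text
time: 3.38
eef_pos: [0.4788, 0.1876, 0.1249]
tcp_rot: [0.697, 0.717, 0.002, 0.002]
contact_force: [0.5, -0.5, -2.0]
opening: 0.599
finger_force: 47.7
[-0.40413197  0.34070286  0.16403428]
0.5962828052974731 47.649085521698
```

Held, with −2 N on the wrist, about the spacer's weight. Moving to the free patch of mat and lowering.

```bash
python3 -m handwheel '[[-0.1,0.085,0,0,0,0,-1],[-0.2,0.17,0,0,0,0,-1],[-0.3,0.255,0,0,0,0,-1],[-0.404,0.34,0.05,0,0,0,-1],[-0.404,0.34,0.12,0,0,0,-1],[-0.404,0.34,0.19,0,0,0,-1],[-0.404,0.34,0.22,0,0,0,-1],[-0.404,0.34,0.22,0,0,0,-1]]' 45
```

```text
time: 4.42
eef_pos: [0.6157, 0.0299, 0.0319]
tcp_rot: [0.697, 0.717, -0.001, -0.002]
contact_force: [-0.1, -0.3, -1.9]
opening: 0.596
finger_force: 47.7
```

```bash
python3 - <<'E'
from h import *
s=[]
for i in range(3):
    snap("side"); s.append(monitor.get_state()["eef_pos"])
print(np.mean(s,0),monitor.get_state()["contact_force"])
E
```

```text
[0.61769876 0.02971505 0.03457306] [ 0.02683167  1.21317662 -1.23964221]
```

```bash
python3 -m handwheel '[[0,0,0.01,0,0,0,-1],[0,0,0.018,0,0,0,-1],[0,0,0.022,0,0,0,-1],[0,0,0.022,0,0,0,-1]]' 45; python3 -m handwheel '[[0,0,0.003,0,0,0,-1],[0,0,0.005,0,0,0,-1],[0,0,0.005,0,0,0,-1]]'
```

```text
time: 5.08
eef_pos: [0.6173, 0.0296, 0.0253]
tcp_rot: [0.697, 0.717, -0.0, -0.0]
contact_force: [-0.4, 0.8, -2.2]
opening: 0.598
finger_force: 47.7
time: 5.45
eef_pos: [0.6175, 0.0295, 0.0235]
tcp_rot: [0.697, 0.717, 0.0, 0.0]
contact_force: [0.0, -0.0, -2.1]
opening: 0.596
finger_force: 47.7
```

```bash
python3 -m handwheel '[[0,0,0.003,0,0,0,-1],[0,0,0.003,0,0,0,-1]]' 45; python3 -m handwheel '[[0,0,0.003,0,0,0,-1],[0,0,0.003,0,0,0,-1]]'
```

```text
time: 5.7
eef_pos: [0.6176, 0.0295, 0.0235]
tcp_rot: [0.697, 0.717, -0.0, -0.0]
contact_force: [-4.3, 0.4, 4.4]
opening: 0.597
finger_force: 48.3
time: 5.95
eef_pos: [0.6176, 0.0295, 0.0234]
tcp_rot: [0.697, 0.717, -0.001, -0.0]
contact_force: [-6.3, 0.6, 10.8]
opening: 0.599
finger_force: 49.1
```

Contact with the mat. Releasing, waiting, then rising.

```bash
python3 -m handwheel '[[0,0,0,0,0,0,1],[0,0,0,0,0,0,1],[0,0,0,0,0,0,1],[0,0,0,0,0,0,1],[0,0,0,0,0,0,1],[0,0,-0.1,0,0,0,1],[0,0,-0.25,0,0,0,1],[0,0,-0.4,0,0,0,1],[0,0,-0.4,0,0,0,1]]' 45
cat > sp.py <<'E'
from h import *
p,im=snap("wrist","w3.png")
st=monitor.get_state();print(st["eef_pos"].round(4),st["tcp_rot"].round(4))
hsv=cv2.cvtColor(im,cv2.COLOR_BGR2HSV)
m=((hsv[...,1]<60)&(hsv[...,2]>90)).astype(np.uint8)
for k in cv2.findContours(m,0,2)[0]:
    if cv2.contourArea(k)>200:
        w=np.array([cast(p,q,.025)[:2] for q in k[:,0,:]],np.float32);r=cv2.minAreaRect(w)
        print(np.round(k[:,0].mean(0)),np.round(r[0],4),np.round(r[1],4),round(r[2],1))
E
python3 sp.py
```

```text
time: 7.08
eef_pos: [0.6214, 0.0292, 0.1888]
tcp_rot: [0.697, 0.717, 0.004, 0.005]
contact_force: [0.8, 0.4, 1.2]
opening: 0.998
finger_force: 0.0
[0.6194 0.0294 0.1849] [0.697  0.7171 0.0022 0.0028]
[261. 323.] [ 0.5731 -0.1122] [0.1417 0.1531] 11.7
[148. 287.] [ 0.4549 -0.0808] [0.1557 0.0431] 38.9
[311. 194.] [0.6164 0.0284] [0.0534 0.0257] 1.5
[596. 203.] [ 0.8884 -0.0334] [0.0848 0.3898] 17.9
[466.  29.] [0.7335 0.1603] [0.0383 0.0187] 82.3
```

View pics/w3.png

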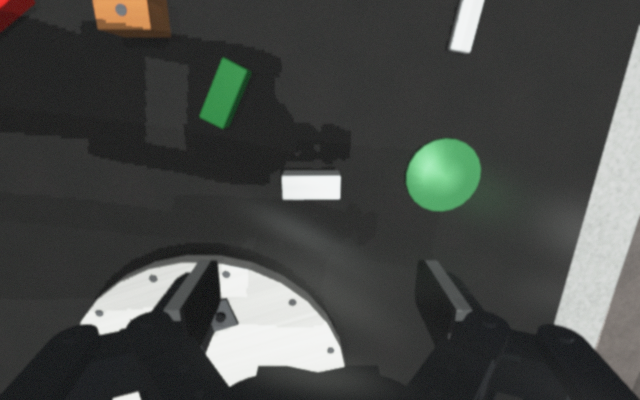

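The spacer lies free on the mat at (311,185) (≈0.617, 0.028). The lens at (443,175) and the wrench handle at (466,25) are undisturbed. Next I'll view the brackets from above with the wrist turned 90°.

```bash
python3 -m handwheel '[[-0.08,-0.046,-0.158,0,0,0.055,1],[-0.16,-0.092,-0.158,0,0,0.11,1],[-0.24,-0.138,-0.158,0,0,0.165,1],[-0.32,-0.184,-0.158,0,0,0.22,1],[-0.32,-0.184,-0.158,0,0,0.275,1],[-0.32,-0.184,-0.158,0,0,0.33,1],[-0.32,-0.184,-0.158,0,0,0.385,1],[-0.32,-0.184,-0.158,0,0,0.44,1],[-0.32,-0.184,-0.158,0,0,0.5,1],[-0.32,-0.184,-0.158,0,0,0.5,1],[-0.32,-0.184,-0.158,0,0,0.5,1],[-0.32,-0.184,-0.158,0,0,0.5,1]]'
python3 - <<'E'
from h import *
p,im=snap("wrist","w4.png");print(monitor.get_state()["qpos"].round(2))
np.savez("w4.npz",**{k:np.array(p[k]) for k in "KRt"})
u=proj(p,(.5,-.104,.06));print(u,p["R"].round(3).tolist())
a=np.clip((u-[110,85]).astype(int),0,[420,230]);print(a)
cv2.imwrite("pics/w4c.png",cv2.resize(im[a[1]:a[1]+170,a[0]:a[0]+220],None,fx=3.5,fy=3.5,interpolation=cv2.INTER_CUBIC))
E
```

```text
time: 8.62
eef_pos: [0.5474, -0.1004, 0.2438]
tcp_rot: [1.0, 0.015, -0.0, -0.0]
contact_force: [0.5, -0.1, 0.4]
opening: 1.002
finger_force: 0.0
[-0.36  0.03  1.88  0.    1.23  1.18]
[321.374324   223.98152626] [[0.029, -1.0, 0.0], [-0.953, -0.028, 0.303], [-0.303, -0.009, -0.953]]
[211 138]
```

View pics/w4c.png

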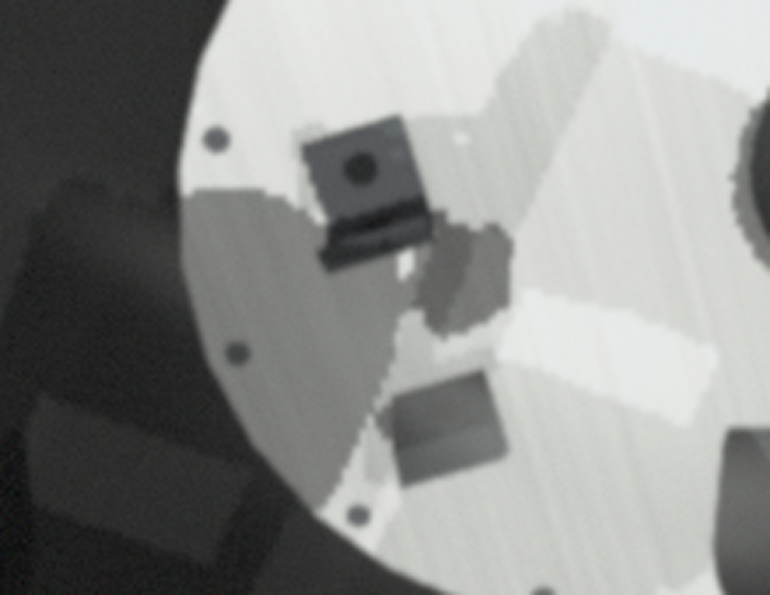

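The crop shows both brackets. The outer foot edge of the +x bracket runs (302,145)–(400,115) in the crop, and the other bracket's inner-face foot line runs (385,400)–(487,372). The indicator rim is at the right edge. These lines lie at known heights and at seat y = ±56 and ∓28, so they fix the seat.

```bash
python3 - <<'E'
from h import *
d=np.load("w4.npz");p={k:d[k] for k in "KRt"}
f=lambda u,v:((u+.5)/3.5-.5+211,(v+.5)/3.5-.5+138)
A,B=cast(p,f(302,145),.041),cast(p,f(400,115),.041)
C,D=cast(p,f(385,400),.037),cast(p,f(487,372),.037)
A,B,C,D=[q[:2] for q in(A,B,C,D)]
print(A,B,C,D)
print("widths",np.linalg.norm(A-B),np.linalg.norm(C-D))
e=(A-B)/np.linalg.norm(A-B)+(C-D)/np.linalg.norm(C-D);e/=np.linalg.norm(e)  # radial +x
n=np.array([-e[1],e[0]]); 
M1,M2=(A+B)/2,(C+D)/2
print("sep along n (84?)",(M1-M2)@n,"shear",(M1-M2)@e,"angle e deg",np.degrees(np.arctan2(e[1],e[0])), [np.degrees(np.arctan2(*(q[::-1]))) for q in (A-B,C-D)])
s=np.sign((M1-M2)@n)
print("seat from far",M1-s*n*.056,"from near",M2+s*n*.028, "n",n)
# turntable rim circle: segment bright top
im=cv2.imread("pics/w4.png");hsv=cv2.cvtColor(im,cv2.COLOR_BGR2HSV)
E
```

```text
[ 0.53989052 -0.07844135] [ 0.54946491 -0.10610618] [ 0.45819669 -0.10484135] [ 0.46862748 -0.13589848]
widths 0.02927476657319327 0.032761971156243776
sep along n (84?) -0.08598466378870888 shear 0.000366795551919776 angle e deg 108.8275072371839 [np.float64(109.0899695697674), np.float64(108.5650449046004)]
seat from far [ 0.49167403 -0.11034609] from near [ 0.48991393 -0.11133376] n [-0.94649443 -0.32272014]
```

```bash
python3 -m handwheel '[[0.06,-0.1,0,0,0,0,1],[0.12,-0.2,0,0,0,0,1],[0.185,-0.318,0.1,0,0,0,1],[0.185,-0.318,0.2,0,0,0,1],[0.185,-0.318,0.31,0,0,0,1],[0.185,-0.318,0.31,0,0,0,1],[0.185,-0.318,0.31,0,0,0,1]]' 45
python3 - <<'E'
from h import *
s=[]
for i in range(4):
    snap("wrist","w5.png" if i==3 else None); s.append(shift((.6176,.0292,.026)))
print(np.mean(s,0).round(4),np.std(s,0).round(4))
E
sed -i 's/w3.png/w5b.png/' sp.py; python3 sp.py
```

```text
time: 9.55
eef_pos: [0.619, 0.0285, 0.1221]
tcp_rot: [1.0, 0.014, 0.001, 0.0]
contact_force: [-0.3, 0.2, 0.0]
opening: 1.0
finger_force: 0.0
[-0.006  -0.0024  0.243 ] [0.0004 0.0001 0.0004]
[0.6191 0.0284 0.1226] [9.999e-01 1.400e-02 1.800e-03 2.000e-04]
[421. 341.] [ 0.5045 -0.0569] [0.065  0.0215] 0.6
[188. 284.] [0.5588 0.1234] [0.0064 0.0392] 55.5
[322. 213.] [0.6189 0.0275] [0.0538 0.0225] 2.6
[515. 263.] [ 0.5369 -0.1441] [0.2193 0.1494] 17.5
[86. 18.] [0.7398 0.1775] [0.0837 0.0175] 82.7
```

```bash
python3 -m handwheel '[[-0.006,-0.002,0.1,0,0,0,1],[-0.006,-0.002,0.18,0,0,0,1],[-0.006,-0.002,0.22,0,0,0,1],[-0.006,-0.002,0.241,0,0,0,1],[-0.006,-0.002,0.241,0,0,0,1],[-0.006,-0.002,0.241,0,0,0,1]]' 45 && python3 -m handwheel '[[0,0,0,0,0,0,-1],[0,0,0,0,0,0,-1],[0,0,0,0,0,0,-1],[0,0,0,0,0,0,-1],[0,0,0,0,0,0,-1],[0,0,0,0,0,0,-1],[0,0,0,0,0,0,-1],[0,0,0,0,0,0,-1]]' 45
```

```text
time: 10.55
eef_pos: [0.6166, 0.0294, 0.0253]
tcp_rot: [1.0, 0.014, 0.001, 0.0]
contact_force: [0.7, -0.3, 0.1]
opening: 1.0
finger_force: 0.0
time: 11.55
eef_pos: [0.616, 0.0294, 0.0244]
tcp_rot: [1.0, 0.014, 0.0, 0.0]
contact_force: [0.6, -1.4, 4.6]
opening: 0.249
finger_force: 45.1
```

```bash
python3 -m handwheel '[[0,0,-0.06,0,0,0,-1],[0,0,-0.18,0,0,0,-1],[0,0,-0.289,0,0,0,-1],[-0.08,0.085,-0.289,0,0,-0.03,-1],[-0.16,0.17,-0.289,0,0,-0.06,-1],[-0.24,0.255,-0.289,0,0,-0.095,-1],[-0.323,0.342,-0.289,0,0,-0.095,-1],[-0.323,0.342,-0.289,0,0,-0.095,-1],[-0.323,0.342,-0.289,0,0,-0.095,-1]]' 45
python3 - <<'E'
from h import *
s=[]
for i in range(4):
    p,im=snap("wrist","w6.png"); s.append(monitor.get_state()["eef_pos"])
print(np.mean(s,0).round(4),monitor.get_state()["tcp_rot"].round(4))
np.savez("w6.npz",**{k:np.array(p[k]) for k in "KRt"})
c=im[130:400,190:450];cv2.imwrite("pics/w6c.png",cv2.resize(c,None,fx=2.2,fy=2.2,interpolation=cv2.INTER_CUBIC))
E
```

```text
time: 12.68
eef_pos: [0.4897, -0.1105, 0.1387]
tcp_rot: [0.987, 0.162, -0.0, -0.001]
contact_force: [0.8, 0.1, -1.5]
opening: 0.246
finger_force: 44.5
[ 0.4905 -0.1102  0.1391] [ 9.866e-01  1.634e-01 -1.000e-04 -2.000e-04]
```

View pics/w6c.png

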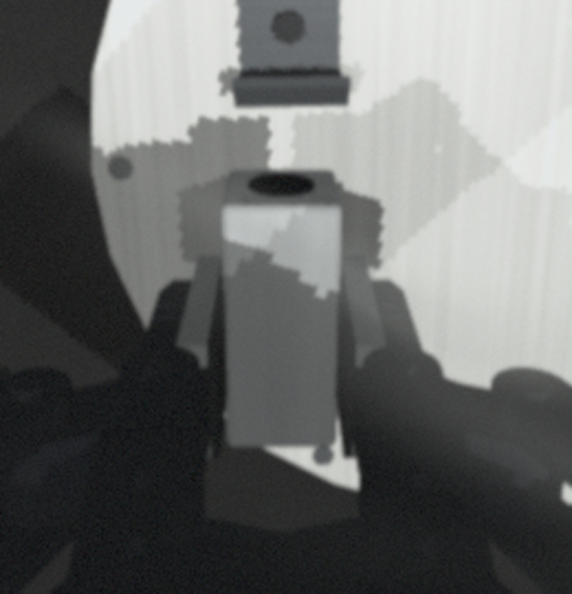

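The held spacer's top face spans crop columns 222–342, with its front edge at row 205. The +x bracket's lip spans columns 235–350, with its inner edge at row 105, and its foot is centred at column ~290. Alignment is good; now the fine offset.

```bash
python3 - <<'E'
from h import *
d=np.load("w6.npz");p={k:d[k] for k in "KRt"}
f=lambda u,v:((u+.5)/2.2-.5+190,(v+.5)/2.2-.5+130)
th=2*np.arctan2(.1634,.9866);ex=np.array([np.cos(th),np.sin(th)]);ey=np.array([ex[1],-ex[0]]);tcp=np.array([.4905,-.1102])
print("tool x deg",np.degrees(th))
def rel(u,v,z): q=cast(p,f(u,v),z)[:2]-tcp; return (q@ex*1000).round(1),(q@ey*1000).round(1)
for n,u,v,z in [("sp farL",222,205,.1396),("sp farR",342,205,.1396),("sp nearL",227,445,.1396),("sp nearR",335,445,.1396),("sp botL",230,171,.1176),("sp botR",335,171,.1176),
 ("lip in L",235,105,.073),("lip in R",350,105,.073),("foot L",240,30,.041),("foot R",342,30,.041),("hole",288,26,.041)]: print(n,rel(u,v,z))
# foot outer edge in full image + side camera
E
python3 - <<'E'
import cv2
im=cv2.imread("pics/w6.png")
g=cv2.cvtColor(im,cv2.COLOR_BGR2GRAY)
print(g[80:182:2,322].tolist())
for r in (140,150,170): print(r,g[r,285:360].tolist())
E
```

```text
tool x deg 18.807848851372267
sp farL (np.float64(27.5), np.float64(-12.6))
sp farR (np.float64(27.5), np.float64(8.9))
sp nearL (np.float64(-24.1), np.float64(-12.9))
sp nearR (np.float64(-24.1), np.float64(8.8))
sp botL (np.float64(26.4), np.float64(-12.6))
sp botR (np.float64(26.4), np.float64(9.2))
lip in L (np.float64(29.4), np.float64(-14.2))
lip in R (np.float64(29.4), np.float64(16.2))
foot L (np.float64(44.6), np.float64(-14.3))
foot R (np.float64(44.6), np.float64(16.2))
hole (np.float64(45.8), np.float64(0.0))
[232, 233, 232, 232, 232, 232, 232, 232, 232, 232, 232, 231, 231, 232, 231, 231, 231, 231, 231, 231, 230, 223, 157, 115, 111, 114, 111, 92, 66, 70, 68, 68, 68, 65, 72, 94, 108, 107, 108, 105, 85, 45, 56, 83, 82, 72, 72, 71, 79, 161, 219]
140 [225, 225, 224, 224, 223, 222, 221, 220, 221, 223, 222, 208, 162, 129, 114, 110, 108, 110, 109, 107, 108, 110, 111, 109, 110, 110, 109, 106, 91, 77, 66, 67, 69, 68, 70, 67, 70, 68, 69, 68, 69, 68, 76, 92, 104, 111, 109, 112, 111, 111, 110, 111, 110, 112, 112, 111, 113, 115, 133, 171, 212, 222, 225, 227, 228, 228, 229, 229, 229, 229, 228, 228, 228, 229, 228]
150 [224, 224, 224, 223, 222, 221, 219, 219, 219, 222, 222, 212, 175, 143, 121, 109, 107, 108, 106, 107, 109, 105, 107, 107, 108, 108, 110, 107, 109, 108, 106, 106, 106, 103, 102, 98, 96, 94, 102, 104, 109, 109, 109, 108, 111, 109, 109, 110, 110, 109, 110, 111, 110, 109, 110, 109, 110, 111, 134, 174, 213, 222, 224, 225, 226, 227, 226, 228, 229, 228, 227, 227, 227, 228, 227]
170 [222, 223, 223, 220, 209, 172, 139, 134, 138, 134, 115, 91, 79, 75, 75, 76, 78, 78, 75, 75, 75, 77, 73, 76, 76, 78, 74, 75, 75, 74, 73, 76, 77, 75, 76, 75, 76, 72, 75, 72, 75, 75, 75, 72, 73, 73, 75, 76, 76, 73, 74, 73, 75, 74, 75, 72, 72, 74, 76, 72, 71, 76, 80, 113, 161, 188, 203, 213, 222, 225, 225, 224, 225, 225, 224]
```

```bash
python3 - <<'E'
from h import *
d=np.load("w6.npz");p={k:d[k] for k in "KRt"}
th=2*np.arctan2(.1634,.9866);ex=np.array([np.cos(th),np.sin(th)]);tcp=np.array([.4905,-.1102])
for v,z in ((123.8,.041),(123.8,.040),(177.8,.073),(177.8,.078),(161,.078)): print(v,z,(cast(p,(322,v),z)[:2]-tcp)@ex*1000)
# side & scene views: bracket / spacer crops
for n,c in(("side",(.49,-.11,.08)),("scene",(.49,-.11,.08))):
    q,im=snap(n); u=proj(q,c).astype(int); print(n,u)
    cv2.imwrite(f"pics/{n}6.png",cv2.resize(im[u[1]-45:u[1]+45,u[0]-50:u[0]+50],None,fx=4,fy=4,interpolation=cv2.INTER_CUBIC))
a=cv2.imread("pics/side6.png");b=cv2.imread("pics/scene6.png");cv2.imwrite("pics/both6.png",np.hstack([a,b]))
E
```

```text
123.8 0.041 57.19209290042213
123.8 0.04 57.10474123466106
177.8 0.073 29.228295949302833
177.8 0.078 30.47269074974125
161 0.078 40.106170434173485
side [364 134]
scene [296 149]
```

View pics/both6.png

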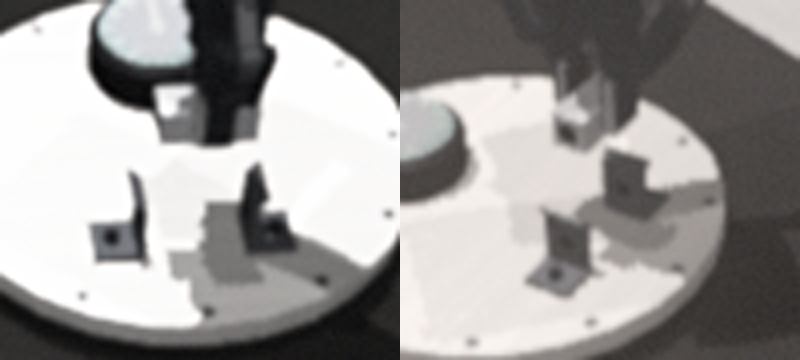

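The side view shows the spacer hovering above the two brackets (uprights at crop (138,210) and (255,205)). The foot and inner-face rays agree: the gap centre is 0.5–0.8 mm back along tool x and ~2.5 mm along tool y. I'll correct that, come down to just above the lips and re-check.

```bash
python3 -m handwheel '[[-0.002,0.006,0.02,0,0,0,-1],[-0.002,0.006,0.05,0,0,0,-1],[-0.002,0.006,0.08,0,0,0,-1],[-0.002,0.006,0.08,0,0,0,-1],[-0.002,0.006,0.08,0,0,0,-1]]' 45
python3 - <<'E'
from h import *
s=[]
for i in range(4):
    p,im=snap("wrist","w7.png"); s.append(monitor.get_state()["eef_pos"])
t=np.mean(s,0);q=monitor.get_state()["tcp_rot"]
th=2*np.arctan2(q[1],q[0]);ex=np.array([np.cos(th),np.sin(th)]);ey=np.array([ex[1],-ex[0]])
print(t.round(4),np.degrees(th),monitor.get_state()["contact_force"].round(1))
np.savez("w7.npz",t=t,ex=ex,ey=ey,**{k:np.array(p[k]) for k in "KRt"})
g=cv2.cvtColor(im,cv2.COLOR_BGR2GRAY)
print("rows",g[90:330:2,320].tolist())
for r in (130,145,160,230,260,300): print(r,g[r,265:375:1].tolist())
E
```

```text
time: 13.6
eef_pos: [0.4903, -0.1135, 0.1074]
tcp_rot: [0.987, 0.163, -0.0, -0.0]
contact_force: [0.1, -0.3, -1.6]
opening: 0.243
finger_force: 44.5
[ 0.4906 -0.1136  0.108 ] 18.71834547554889 [-0.1 -0.4 -1.9]Traceback (most recent call last):
  File "<stdin>", line 8, in <module>
TypeError: numpy.savez() got multiple values for keyword argument 't'
```

View pics/w7.png

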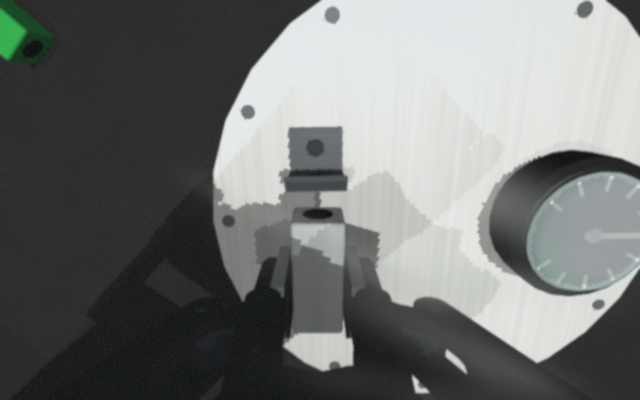

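The bracket lip (columns 285–347) and the spacer (291–345) are centred on each other within ~2 px, and the indicator at (590,230) is well clear. Checking the lengthwise numbers.

```bash
python3 - <<'E'
from h import *
p=eyes.camera_params("wrist");im=cv2.imread("pics/w7.png");g=cv2.cvtColor(im,cv2.COLOR_BGR2GRAY).astype(int)
t=np.array([.4906,-.1136,.108]);th=np.radians(18.72);ex=np.array([np.cos(th),np.sin(th)]);ey=np.array([ex[1],-ex[0]])
def rel(u,v,z): q=cast(p,(u,v),z)[:2]-t[:2]; return (q@ex*1000).round(1),(q@ey*1000).round(1)
for col in (300,335):
  G=g[:,col]; d=np.abs(np.diff(G)); print(col,[(int(i),int(G[i]),int(G[i+1])) for i in np.where(d>25)[0] if i>100 and i<345])
for r in (150,185,230,320):
  d=np.abs(np.diff(g[r])); print(r,[(int(i),int(g[r,i]),int(g[r,i+1])) for i in np.where(d>18)[0] if 260<i<380])
zt=t[2]-.0104+.011
for n,a in dict(foot=(317,126.5,.041),lip=(317,190,.073),spfar=(318,222.5,zt),spnear=(318,332.5,zt),footL=(289,140,.041),footR=(342,140,.041),spL=(291,230,zt),spR=(345,230,zt)).items(): print(n,rel(*a))
E
```

```text
300 [(126, 202, 155), (127, 155, 118), (331, 100, 129), (332, 129, 163), (333, 163, 190)]
335 [(125, 222, 195), (126, 195, 143), (127, 143, 116), (189, 78, 107), (190, 107, 148), (191, 148, 182), (206, 170, 138), (207, 138, 103), (263, 148, 122), (331, 101, 129), (332, 129, 166), (333, 166, 195)]
150 [(288, 205, 165), (289, 165, 124), (340, 115, 134), (341, 134, 176), (342, 176, 213)]
185 [(283, 192, 153), (284, 153, 104), (285, 104, 77), (345, 78, 104), (346, 104, 159), (347, 159, 204)]
230 [(290, 125, 154), (343, 172, 153), (344, 153, 119), (345, 119, 99)]
320 [(290, 27, 49), (291, 49, 72), (343, 113, 85), (344, 85, 48)]
foot (np.float64(58.4), np.float64(-2.1))
lip (np.float64(30.7), np.float64(-2.1))
spfar (np.float64(27.6), np.float64(-1.7))
spnear (np.float64(-24.4), np.float64(-1.7))
footL (np.float64(50.9), np.float64(-18.0))
footR (np.float64(50.9), np.float64(12.0))
spL (np.float64(24.4), np.float64(-12.4))
spR (np.float64(24.4), np.float64(9.0))
```

```bash
python3 -m handwheel '[[0.001,-0.002,0.01,0,0,0,-1],[0.001,-0.002,0.025,0,0,0,-1],[0.001,-0.002,0.04,0,0,0,-1],[0.001,-0.002,0.055,0,0,0,-1],[0.001,-0.002,0.07,0,0,0,-1],[0.001,-0.002,0.07,0,0,0,-1]]' 45
python3 - <<'E'
from h import *
p,im=snap("wrist","w8.png")
g=cv2.cvtColor(im,cv2.COLOR_BGR2GRAY).astype(int);s=monitor.get_state();print(s["eef_pos"],s["contact_force"])
for col in (300,335):
  G=g[:,col]; d=np.abs(np.diff(G)); print(col,[(int(i),int(G[i]),int(G[i+1])) for i in np.where(d>20)[0] if i>100 and i<345])
for r in (150,180,230,320):
  d=np.abs(np.diff(g[r])); print(r,[(int(i),int(g[r,i]),int(g[r,i+1])) for i in np.where(d>18)[0] if 260<i<380])
E
```

```text
time: 14.55
eef_pos: [0.4899, -0.1123, 0.0787]
tcp_rot: [0.987, 0.163, -0.001, -0.0]
contact_force: [0.7, -1.0, -1.8]
opening: 0.25
finger_force: 44.5
[ 0.49016372 -0.11247397  0.07915932] [ 0.836058    0.02823541 -0.45629095]
300 [(130, 222, 197), (131, 197, 148), (132, 148, 112), (222, 116, 141), (223, 141, 164), (240, 173, 148)]
335 [(130, 218, 185), (131, 185, 135), (132, 135, 113), (180, 84, 62), (222, 103, 129), (223, 129, 151), (264, 153, 126)]
150 [(285, 213, 184), (286, 184, 144), (287, 144, 115), (308, 96, 77), (348, 120, 142), (349, 142, 182), (350, 182, 205)]
180 [(280, 198, 171), (287, 197, 174), (288, 174, 133), (289, 133, 106), (348, 105, 136), (349, 136, 172)]
230 [(290, 134, 155)]
320 [(291, 32, 55), (292, 55, 75), (342, 79, 58), (343, 58, 37)]
```

The spacer is between the brackets with no contact force. Continuing down gently.

```bash
python3 -m handwheel '[[0,0,0.012,0,0,0,-1],[0,0,0.024,0,0,0,-1],[0,0,0.036,0,0,0,-1],[0,0,0.043,0,0,0,-1],[0,0,0.043,0,0,0,-1]]' 45; python3 -m handwheel '[[0,0,0.003,0,0,0,-1],[0,0,0.005,0,0,0,-1],[0,0,0.005,0,0,0,-1]]'
```

```text
time: 15.22
eef_pos: [0.4901, -0.1125, 0.062]
tcp_rot: [0.987, 0.163, -0.0, -0.0]
contact_force: [0.2, 0.5, -1.5]
opening: 0.242
finger_force: 44.5
time: 15.6
eef_pos: [0.4904, -0.1126, 0.0603]
tcp_rot: [0.987, 0.163, 0.0, 0.0]
contact_force: [-0.2, -0.6, -1.2]
opening: 0.245
finger_force: 44.5
```

```bash
python3 -m handwheel '[[0,0,0.002,0,0,0,-1],[0,0,0.003,0,0,0,-1],[0,0,0.003,0,0,0,-1]]'; python3 -m handwheel '[[0,0,0.002,0,0,0,-1],[0,0,0.003,0,0,0,-1],[0,0,0.003,0,0,0,-1]]'
```

```text
time: 15.98
eef_pos: [0.4903, -0.1125, 0.0591]
tcp_rot: [0.987, 0.163, -0.0, -0.0]
contact_force: [-0.1, -0.1, -1.7]
opening: 0.243
finger_force: 44.5
time: 16.35
eef_pos: [0.4905, -0.1126, 0.0583]
tcp_rot: [0.987, 0.163, -0.0, 0.0]
contact_force: [-0.9, 0.6, 2.4]
opening: 0.246
finger_force: 45.1
```

Seated on the turntable. Opening part-way, waiting, then rising straight up.

```bash
python3 -m handwheel '[[0,0,0,0,0,0,-0.2],[0,0,0,0,0,0,0],[0,0,0,0,0,0,0.2],[0,0,0,0,0,0,0.2],[0,0,-0.03,0,0,0,0.2],[0,0,-0.08,0,0,0,0.2],[0,0,-0.15,0,0,0,0.2],[0,0,-0.25,0,0,0,0.2],[0,0,-0.35,0,0,0,0.2],[0,0,-0.35,0,0,0,0.2]]' 45
python3 - <<'E'
from h import *
p,im=snap("wrist","w9.png");g=cv2.cvtColor(im,cv2.COLOR_BGR2GRAY).astype(int);s=monitor.get_state();print(s["eef_pos"],s["contact_force"])
t=s["eef_pos"];q=s["tcp_rot"];th=2*np.arctan2(q[1],q[0]);ex=np.array([np.cos(th),np.sin(th)]);ey=np.array([ex[1],-ex[0]])
u=proj(p,(.4905,-.1126,.059));print(u)
for a,b in((.03,.0),(-.03,0)): print(proj(p,(*(np.array([.4905,-.1126])+a*ex),.059)))
for col in (310,320,330):
  G=g[:,col]; d=np.abs(np.diff(G)); print(col,[(int(i),int(G[i]),int(G[i+1])) for i in np.where(d>15)[0] if i>100])
for r in (int(u[1])-15,int(u[1]),int(u[1])+15):
  d=np.abs(np.diff(g[r])); print(r,[(int(i),int(g[r,i]),int(g[r,i+1])) for i in np.where(d>15)[0] if 260<i<380])
E
```

```text
time: 17.6
eef_pos: [0.4927, -0.1136, 0.2031]
tcp_rot: [0.987, 0.163, 0.004, 0.003]
contact_force: [0.3, -0.7, -0.8]
opening: 0.596
finger_force: 0.0
[ 0.49141793 -0.1129924   0.20054358] [-0.83105004  0.04602162  0.79550988]
[316.68662727 192.53495392]
[316.65202479 156.68729932]
[316.71910472 226.18111931]
310 [(119, 212, 168), (120, 168, 130), (128, 98, 81), (158, 74, 97), (159, 97, 137), (160, 137, 178), (161, 178, 209), (201, 175, 153), (202, 153, 120), (203, 120, 96), (243, 132, 149), (248, 141, 166), (249, 166, 189), (292, 195, 172), (293, 172, 130), (294, 130, 86), (295, 86, 59)]
320 [(118, 225, 202), (119, 202, 152), (120, 152, 120), (158, 79, 107), (159, 107, 151), (160, 151, 194), (161, 194, 216), (197, 206, 181), (198, 181, 146), (199, 146, 121), (200, 121, 103), (220, 76, 55), (242, 127, 146), (243, 146, 175), (244, 175, 193), (297, 201, 184), (298, 184, 145), (299, 145, 99), (300, 99, 66)]
330 [(118, 223, 197), (119, 197, 151), (120, 151, 121), (158, 86, 120), (159, 120, 166), (160, 166, 201), (198, 179, 150), (199, 150, 119), (213, 83, 63), (214, 63, 47), (242, 131, 157), (243, 157, 185), (244, 185, 201), (290, 194, 171), (291, 171, 139), (292, 139, 117), (296, 121, 148), (297, 148, 175), (298, 175, 196), (302, 197, 176), (303, 176, 142), (304, 142, 99), (305, 99, 65)]
177 [(296, 217, 199), (297, 199, 161), (298, 161, 136), (300, 131, 148), (301, 148, 183), (302, 183, 209), (326, 216, 198)]
192 [(284, 164, 184), (285, 184, 210), (296, 215, 196), (297, 196, 160), (298, 160, 136), (301, 139, 175), (302, 175, 203)]
207 [(338, 102, 119), (339, 119, 153), (340, 153, 184)]
```

The spacer's outer end projects at row ~161, as expected for a seated, centred spacer. Its side edge is at column 302, consistent with centring on the bracket, and there is no contact. Handing in.

```bash
python3 -c "
from plant import ctrl
print(ctrl.sign_off())"
```

```text
the job is handed in; nothing more can be done
None
```

The 52 mm spacer was laid on the mat, regripped across its width and lowered gently between the brackets. The job is handed in at about 18 s, but `sign_off` gave no verdict. My last check was camera pixel readings and near-zero wrist force; I did not view that last picture or re-measure the other objects at the end.

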